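Book out the waxing job by pointing

TASK

Book out the material for the waxing job in front of the stock camera: point at the small dark walnut block, with the fingertips about three centimetres above its middle, and stay there for two seconds, then point at the round yellow-brown wax tin in the same way for two seconds, and then press the green button fully down, let it spring back and move clear. Do not touch or move any of the five pieces, leave the red button alone, and keep the hand high, ten centimetres or more, when it passes over the other three pieces, so that none of them is booked by mistake.

Things in the scene. Friction and masses are not known exactly. Their poses are not given: they have to be found in the camera images.
- walnut: walnut block: small dark-brown wooden offcut, 36 x 62 x 26 mm (its x, y, z), loose, lying flat on the table; origin at the centre of its underside, z up; its top is 26 mm above the origin. First thing to point at
- wax_tin: wax tin: flat round yellow-brown tin with its lid on, 80 mm across, 21 mm high, loose; origin at the centre of its underside, z up; its top is 21 mm above the origin. Second thing to point at
- maple: maple block: pale wooden offcut, 42 x 85 x 20 mm (x, y, z), loose; origin at the centre of its underside. Not wanted
- wedge: wedge blank: small pale wooden piece, 24 x 70 x 14 mm (x, y, z), loose; origin at the centre of its underside. Not wanted
- black_tape: roll of black tape lying flat, 55 mm across, 19 mm high, loose; origin at the centre of its underside. Not wanted
- confirm_top (a point): centre of the top face of the green button (36 mm across), a spring push button in a low grey housing fixed to the table; it is pressed straight down
- confirm (a joint): travel of the green button: 0 m up, 0.006 m fully down (5 N there); springs back when released
- cancel_top (a point): centre of the top face of the red button, alike in size and housing, fixed to the table; must not be pressed
- cancel (a joint): travel of the red button: 0 m up, 0.006 m fully down
Not all that is in view belongs to the job. What is shaped like the part that bears confirm_top but blue, pink or purple is not meant.

How it is judged:
By the outcome, as a careful person would: the job done as asked, in the order asked, and still so for the second after the job is handed in, with the robot touching nothing.
It also fails if it takes over 48 s, if anything falls off the work surface, if the arm or the gripper's body presses on something with over 40 N, if the wrist force passes 120 N, or if a joint passes its speed limit or range.

ROBOT

A 7-joint arm with a two-finger parallel gripper is mounted at the origin on a cart in front of the work surface, level with it; the furniture and walls round the work are solid. World frame = base frame: x ahead of the robot, y to its left, z up, the work surface at z = 0. Lengths are in m, angles in rad, forces in N, time in s.
With the tool pointing down it reaches from about 0.425 to 0.95 m from the base axis. Payload 4.7 kg.
Tool frame: the origin (TCP) lies on the centre line of the jaws, within the pads' length; the fingertips stand 14 mm ahead of it and the grasp point (between the pads) lies 5 mm behind it; z points along the fingers, y is the line along which they close (so a half turn about z gives the same grasp; the last joint's range is limited). The gripper opens to 85 mm and grips with 20 to 120 N. Pads are 22 mm wide; open, the fingers measure 114 mm over their backs; the gripper's body (76 mm by 85 mm) begins 54 mm behind the grasp point. The pads swing forward as they close: fully open they stand 13 mm farther back than shut.
Start: joints at [1.18, 0.469, -0.049, 1.532, 0.024, 1.141, -0.082], TCP at [0.239, -0.631, 0.245] pointing down, gripper open.
Joint ranges: [-2.59, 2.59], [-0.33, 1.99], [-1.39, 1.29], [0.1, 2.45], [-1.04, 4.18], [0.21, 1.99], [-2.66, 2.66]. Speed limits (rad/s): [2.57, 2.57, 3.14, 3.14, 3.14, 3.14, 3.14].

INTERFACE

Orientations are given as a unit quaternion [x, y, z, w].
In Python, from rig import * gives the robot as it stands.
- The arm moves only by the tool jog_arm, never from a script. Its argument "deltas" is a list of rows, each a list of 3 entries, a list of its own where there are three numbers: the shift along the tool's x, y, z in m, then the turn, a rotation vector about the tool's x, y, z in degrees, then the opening in per cent of the stroke, from 0 (shut) to 100 (fully open). In form: [[[x, y, z], [wx, wy, wz], jaw], ...]. A call has 1 to 20 rows; each row shifts and turns the commanded pose from where the row before left it, along the tool's axes as they then stand; what a row does not reach is not made up. A row lasts 1/8 s, in which the tool goes at most 62.5 mm and 10.7 degrees, less where a joint would pass 70% of its speed; a pose out of reach is approached as far as the arm can. A call is refused whole if a number of a shift passes 0.0625 or a number of a turn 10.7, either way. A call with a gripper value outside its range is refused whole. The fingers move at their own pace and stop on an object; the grip force is fixed at half the most. Time passes only in rows, so rows that do not move let the fingers close. It gives the time, the measured TCP pose, the force, the opening and the grip force at its end, in the units of the state.
- state(): the state, without advancing time (a new reading comes with each control period).
- capture(name): name is "side" or "top"; returns a dict with "color" (384x512x3 uint8, red, green, blue), "range_z" (384x512 float32, m along the optical axis (not along the pixel's ray), 0 where there is no reading), "fov_y" (degrees; the focal length in pixels is half the picture's height over the tangent of half this angle, whatever the lens; pixels are square), "cx", "cy" (the principal point, pixels), "R" (3x3) and "t" (3): a world point X has camera coordinates R X + t. Camera axes: x right, y down, z forward; pixel columns grow to the right and rows downward; lengths in m; the calibration is good to about 2 mm. A picture is of the moment at which its call begins.
- finish_job(): hands the job in; it is judged then, once.
The state is a dict: "clock": time; "joints": joint angles; "dq": joint speeds; "joint_efforts": joint torques, N m; "position": TCP position; "tool_rot": TCP orientation; "contact_force": force on the tool from outside, world axes, zero at the start; "torque": the same for the moment, N m; "finger_gap": finger opening in m; "grasp_force": force on a finger pad.
Only numpy, scipy, OpenCV 4.12 (cv2) and the standard library are available. Lean on these libraries where they do the work, as an engineer would, in place of code of your own. Each camera call takes 0.05 s, during which the arm holds its last target. There are 200 camera calls.

## Working session

There is one attempt and no reset: what is moved stays moved. The work goes in short steps, Python scripts to look and compute and a tool call to move; the robot and the scene stay as the last step left them, time stands still between calls to the robot, and variables do not carry over. Pictures are saved under pics/ and viewed, at most 10 in all, crops included, and the job is handed in when it is done.

Besides the shell and the picture viewer there is one more tool, called after "Request:" as name(argument=value, ...), one argument or row to a line, values as JSON. jog_arm: Moves the arm, as the interface text tells. Its arguments: {"type":"object","properties":{"deltas":{"type":"array"}},"required":["deltas"]}

```bash
mkdir -p pics; cat > h.py <<'E'
from rig import *
import numpy as np, cv2
def save(name,fn):
    c=capture(name); np.savez('/tmp/'+name,**c); cv2.imwrite(fn,c['color'][:,:,::-1]); return c
def px(name,u,v,r=2):
    c=np.load('/tmp/'+name+'.npz'); f=192/np.tan(np.radians(c['fov_y']/2))
    p=c['range_z'][v-r:v+r+1,u-r:u+r+1]; z=np.median(p[p>0])
    X=np.array([(u-c['cx'])/f*z,(v-c['cy'])/f*z,z]); return c['R'].T@(X-c['t'])
E
python3 - <<'E'
from h import *
a=save('top','pics/top1.png'); b=save('side','pics/side1.png')
s=state(); print(s['clock'],s['position'],s['tool_rot'],s['finger_gap']); print(a['fov_y'],a['cx'],a['cy'],a['R'],a['t'])
E
```

```text
0.1 [ 0.23876321 -0.6308146   0.24434875] [ 9.83678470e-01  1.79932902e-01 -1.80464691e-04 -8.86702493e-04] 0.08546072010653355
42.62743003076541 254.57923625483096 195.00457043577558 [[-0.0340096  -0.99941942 -0.00204004]
 [-0.97444264  0.03361303 -0.22210742]
 [ 0.22204704 -0.00556588 -0.97502007]] [-0.06814255  0.54724541  1.27159072]
```

View pics/top1.png

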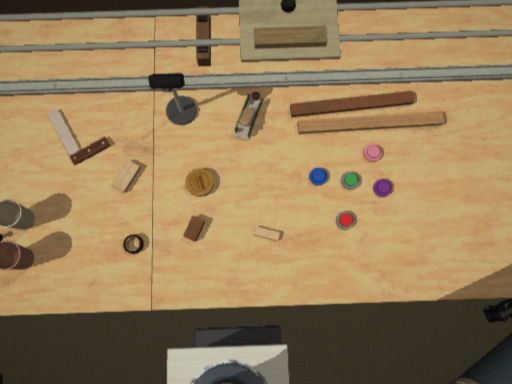

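View pics/side1.png

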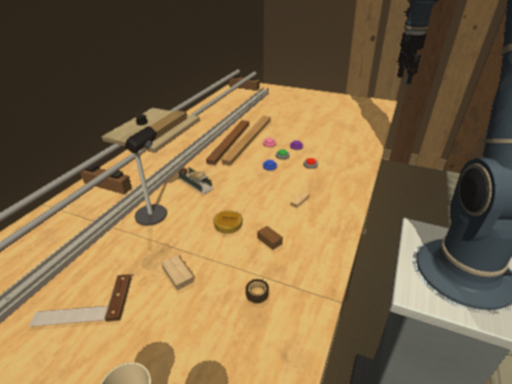

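Candidates in the top picture:
- **Walnut:** the dark brown block at (194,228). The plane at (250,115), the saw handle at (90,150) and the dark bar at (355,103) are also brown, but they don't match the description.
- **Tin:** the round yellow-brown disc at (200,182). The tape is at (133,243) and isn't wanted.
- **Green button:** (351,180). The others are blue (318,176), pink (373,153), purple (383,188) and red (346,220).

Next I'll check these in a close crop.

```bash
python3 - <<'E'
from h import *
im=cv2.imread('pics/top1.png')[90:260,100:400]
cv2.imwrite('pics/crop1.png',cv2.resize(im,None,fx=2.6,fy=2.6,interpolation=cv2.INTER_CUBIC))
np.set_printoptions(precision=4,suppress=True)
for n,(u,v) in dict(walnut=(194,228),tin=(200,182),wedge=(268,233),maple=(126,176),tape=(133,243),green=(351,180),red=(346,220),blue=(318,176),purple=(383,188),pink=(373,153),cam=(166,80),foot=(181,112),plane=(250,115),rail=(300,80)).items(): print(n,px('top',u,v,1))
E
```

```text
walnut [0.4654 0.0819 0.0279]
tin [0.5966 0.065  0.0209]
wedge [ 0.4468 -0.1205  0.0132]
maple [0.6221 0.2742 0.0179]
tape [ 0.4337  0.2549 -0.0002]
green [ 0.5871 -0.359   0.0232]
red [ 0.4743 -0.3368  0.0214]
blue [ 0.6026 -0.2675  0.0209]
purple [ 0.5612 -0.4469  0.0222]
pink [ 0.6647 -0.4282  0.0212]
cam [0.7883 0.1177 0.2688]
foot [0.812  0.1195 0.0123]
plane [ 0.782  -0.0818  0.0459]
rail [ 0.892  -0.2316  0.0312]
```

View pics/crop1.png

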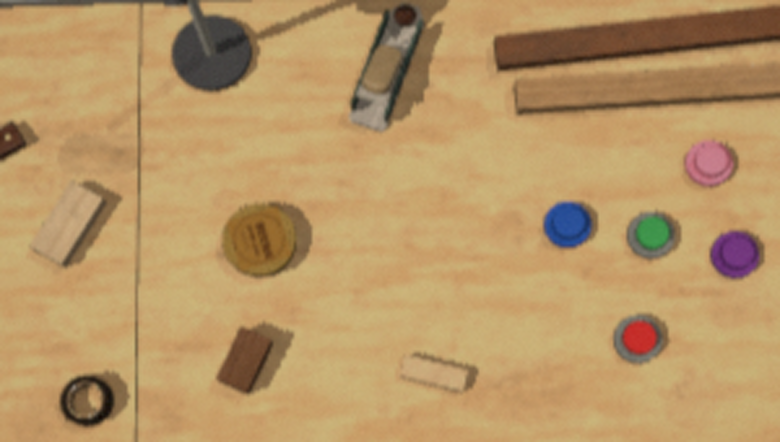

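The crop confirms the choices: walnut at full-picture pixel (194,228), wax tin at (200,182), and the green button in its grey housing at (351,179). I'll shut the jaws to make a pointer, square up the tool and travel high.

Request:
jog_arm(
  deltas=[
    [[0, 0, 0], [0, 0, -9.9], 0],
    [[0, 0, 0], [0, 0, -9.9], 0],
    [[0, 0, 0], [0, 0, -9.9], 0],
    [[0, 0, 0], [0, 0, -9.9], 0],
    [[0, 0, 0], [0, 0, -9.9], 0],
    [[0, 0, 0], [0, 0, -9.9], 0],
    [[0, 0, 0], [0, 0, -9.9], 0],
    [[0.045, 0.035, 0], [0, 0, 0], 0],
    [[0.045, 0.035, 0], [0, 0, 0], 0],
    [[0.045, 0.035, 0], [0, 0, 0], 0],
    [[0.045, 0.035, 0], [0, 0, 0], 0],
    [[0.045, 0.035, 0], [0, 0, 0], 0],
    [[0.045, 0.035, 0], [0, 0, 0], 0],
    [[0.05, 0, 0], [0, 0, 0], 0],
    [[0.05, 0, 0], [0, 0, 0], 0],
    [[0.05, 0, 0], [0, 0, 0], 0],
    [[0.05, 0, 0], [0, 0, 0], 0],
    [[0.05, 0, 0], [0, 0, 0], 0],
    [[0.05, 0, 0], [0, 0, 0], 0],
    [[0.05, 0, 0], [0, 0, 0], 0],
  ],
)

```text
clock: 2.6
position: [0.4482, -0.0097, 0.2452]
tool_rot: [0.707, 0.707, -0.0, 0.0]
contact_force: [0.8, 1.0, -0.0]
finger_gap: -0.0002
grasp_force: 0.0
```

Request:
jog_arm(
  deltas=[
    [[0.04, 0.008, 0], [0, 0, 0], 0],
    [[0.04, 0.008, 0], [0, 0, 0], 0],
    [[0.012, 0.001, 0.02], [0, 0, 0], 0],
    [[0, 0, 0.035], [0, 0, 0], 0],
    [[0, 0, 0.035], [0, 0, 0], 0],
    [[0, 0, 0.03], [0, 0, 0], 0],
    [[0, 0, 0], [0, 0, 0], 0],
    [[0, 0, 0], [0, 0, 0], 0],
  ],
)

```text
clock: 3.6
position: [0.4662, 0.0811, 0.1262]
tool_rot: [0.707, 0.707, 0.001, 0.0]
contact_force: [0.4, -0.2, -0.4]
finger_gap: 0.0002
grasp_force: 0.0
```

```bash
python3 - <<'E'
from h import *
c=save('side','pics/side2.png'); s=state(); print(s['clock'],s['position'])
im=c['color'][170:290,200:360,::-1]
cv2.imwrite('pics/crop2.png',cv2.resize(im,None,fx=4.5,fy=4.5,interpolation=cv2.INTER_CUBIC))
f=192/np.tan(np.radians(c['fov_y']/2))
def proj(X): q=c['R']@np.array(X)+c['t']; return np.round([c['cx']+f*q[0]/q[2],c['cy']+f*q[1]/q[2]],1)
p=s['position']; 
print('tip14',proj([p[0],p[1],p[2]-.014]),'wal',proj([.465,.082,.026]),'tin',proj([.5966,.065,.021]),'green',proj([.587,-.359,.022]))
E
```

```text
3.65 [0.46649178 0.08106406 0.12650743]
tip14 [270.3 205.9] wal [270.1 232.7] tin [228.1 217.7] green [283.2 150.4]
```

View pics/crop2.png

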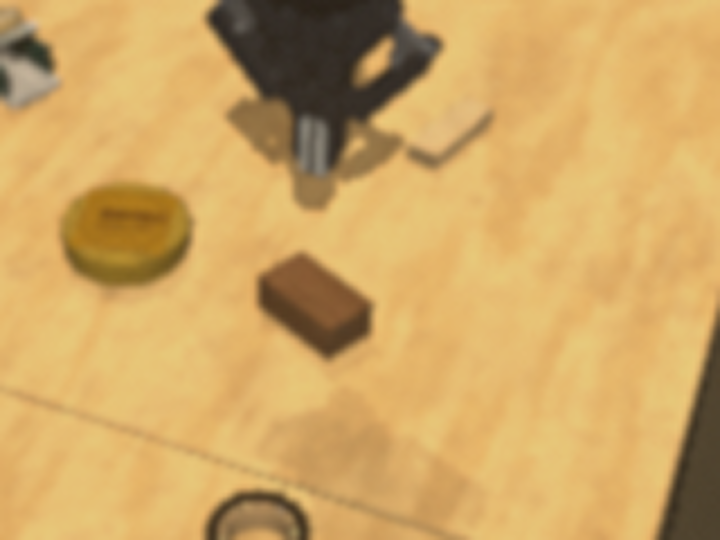

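The closed fingertip is at crop (314,175) and the walnut's top centre at (315,290). Those match the projected positions to about 2 px, so I'll go down to 30 mm above it and hold.

Request:
jog_arm(
  deltas=[
    [[0, 0, 0.025], [0, 0, 0], 0],
    [[0, 0, 0.02], [0, 0, 0], 0],
    [[0, 0, 0.011], [0, 0, 0], 0],
    [[0, 0, 0], [0, 0, 0], 0],
    [[0, 0, 0], [0, 0, 0], 0],
    [[0, 0, 0], [0, 0, 0], 0],
    [[0, 0, 0], [0, 0, 0], 0],
    [[0, 0, 0], [0, 0, 0], 0],
    [[0, 0, 0], [0, 0, 0], 0],
    [[0, 0, 0], [0, 0, 0], 0],
    [[0, 0, 0], [0, 0, 0], 0],
    [[0, 0, 0], [0, 0, 0], 0],
    [[0, 0, 0], [0, 0, 0], 0],
    [[0, 0, 0], [0, 0, 0], 0],
    [[0, 0, 0], [0, 0, 0], 0],
    [[0, 0, 0], [0, 0, 0], 0],
    [[0, 0, 0], [0, 0, 0], 0],
    [[0, 0, 0], [0, 0, 0], 0],
    [[0, 0, 0], [0, 0, 0], 0],
    [[0, 0, 0], [0, 0, 0], 0],
  ],
)

```text
clock: 6.15
position: [0.4656, 0.0808, 0.0693]
tool_rot: [0.707, 0.707, 0.0, 0.0]
contact_force: [-1.1, 0.8, 0.3]
finger_gap: -0.0001
grasp_force: 0.0
```

```bash
python3 - <<'E'
from h import *
c=save('side','pics/side3.png'); s=state(); print(s['clock'],s['position'])
im=c['color'][170:290,200:360,::-1]
cv2.imwrite('pics/crop3.png',cv2.resize(im,None,fx=4.5,fy=4.5,interpolation=cv2.INTER_CUBIC))
E
```

```text
6.2 [0.46561706 0.080827   0.06932994]
```

View pics/crop3.png

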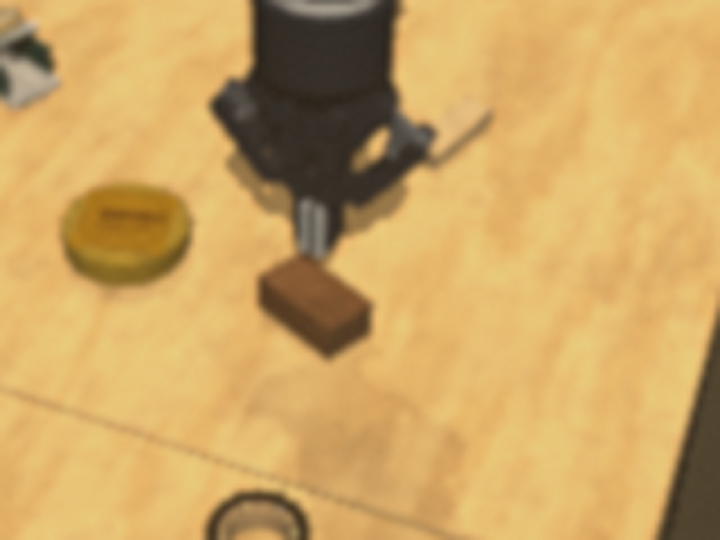

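The tip at crop (314,255) is centred over the block and about 3 cm above it, allowing for the near face of the pad. I'll hold a little longer for margin, then lift, go over to the tin and hold there.

Request:
jog_arm(
  deltas=[
    [[0, 0, 0], [0, 0, 0], 0],
    [[0, 0, 0], [0, 0, 0], 0],
    [[0, 0, 0], [0, 0, 0], 0],
    [[0, 0, -0.03], [0, 0, 0], 0],
    [[0, 0, -0.04], [0, 0, 0], 0],
    [[0, 0, -0.03], [0, 0, 0], 0],
    [[-0.004, 0.033, 0], [0, 0, 0], 0],
    [[-0.004, 0.033, 0], [0, 0, 0], 0],
    [[-0.004, 0.033, 0], [0, 0, 0], 0],
    [[-0.004, 0.032, 0], [0, 0, 0], 0],
    [[0, 0, 0.03], [0, 0, 0], 0],
    [[0, 0, 0.03], [0, 0, 0], 0],
    [[0, 0, 0], [0, 0, 0], 0],
    [[0, 0, 0], [0, 0, 0], 0],
  ],
)

```text
clock: 7.95
position: [0.5972, 0.0652, 0.1103]
tool_rot: [0.707, 0.707, 0.001, 0.0]
contact_force: [1.0, 0.2, 1.3]
finger_gap: -0.0003
grasp_force: 0.0
```

```bash
python3 - <<'E'
from h import *
c=save('side','pics/side4.png'); s=state(); print(s['clock'],s['position'])
im=c['color'][150:270,150:310,::-1]
cv2.imwrite('pics/crop4.png',cv2.resize(im,None,fx=4.5,fy=4.5,interpolation=cv2.INTER_CUBIC))
E
```

```text
8.0 [0.59746844 0.06528105 0.11072971]
```

View pics/crop4.png

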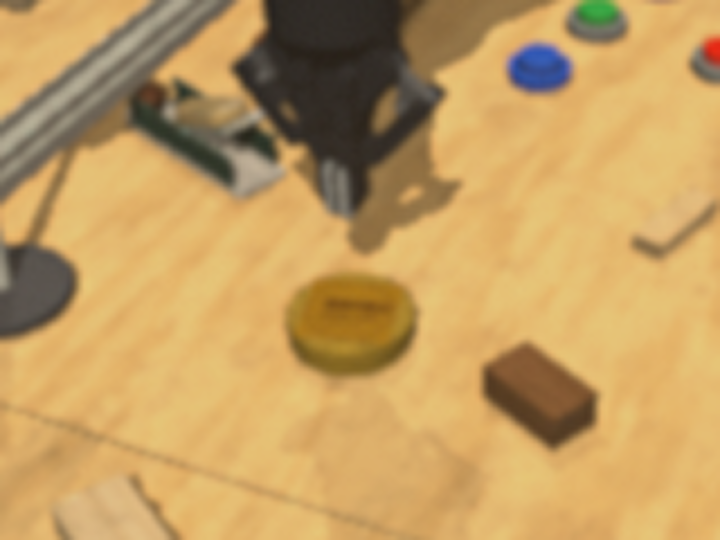

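The tip at crop (341,215) is above the tin's centre at (352,308), a few millimetres off at most. I'll go down with a small correction and hold.

Request:
jog_arm(
  deltas=[
    [[0, -0.003, 0.02], [0, 0, 0], 0],
    [[0, 0, 0.016], [0, 0, 0], 0],
    [[0, 0, 0.01], [0, 0, 0], 0],
    [[0, 0, 0], [0, 0, 0], 0],
    [[0, 0, 0], [0, 0, 0], 0],
    [[0, 0, 0], [0, 0, 0], 0],
    [[0, 0, 0], [0, 0, 0], 0],
    [[0, 0, 0], [0, 0, 0], 0],
    [[0, 0, 0], [0, 0, 0], 0],
    [[0, 0, 0], [0, 0, 0], 0],
    [[0, 0, 0], [0, 0, 0], 0],
    [[0, 0, 0], [0, 0, 0], 0],
    [[0, 0, 0], [0, 0, 0], 0],
    [[0, 0, 0], [0, 0, 0], 0],
    [[0, 0, 0], [0, 0, 0], 0],
    [[0, 0, 0], [0, 0, 0], 0],
    [[0, 0, 0], [0, 0, 0], 0],
    [[0, 0, 0], [0, 0, 0], 0],
    [[0, 0, 0], [0, 0, 0], 0],
    [[0, 0, 0], [0, 0, 0], 0],
  ],
)

```text
clock: 10.5
position: [0.5936, 0.0649, 0.0633]
tool_rot: [0.707, 0.707, -0.0, 0.0]
contact_force: [-0.3, -0.6, 0.4]
finger_gap: -0.0003
grasp_force: 0.0
```

Request:
jog_arm(
  deltas=[
    [[0, 0, 0], [0, 0, 0], 0],
    [[0, 0, 0], [0, 0, 0], 0],
    [[0, 0, 0], [0, 0, 0], 0],
    [[0, 0, -0.04], [0, 0, 0], 0],
    [[0, 0, -0.05], [0, 0, 0], 0],
    [[0, 0, -0.04], [0, 0, 0], 0],
    [[-0.047, -0.001, 0], [0, 0, 0], 0],
    [[-0.047, -0.001, 0], [0, 0, 0], 0],
    [[-0.047, -0.001, 0], [0, 0, 0], 0],
    [[-0.047, -0.001, 0], [0, 0, 0], 0],
    [[-0.047, -0.001, 0], [0, 0, 0], 0],
    [[-0.047, -0.001, 0], [0, 0, 0], 0],
    [[-0.047, -0.001, 0], [0, 0, 0], 0],
    [[-0.047, 0, 0], [0, 0, 0], 0],
    [[-0.048, 0, 0], [0, 0, 0], 0],
    [[0, 0, 0.04], [0, 0, 0], 0],
    [[0, 0, 0.05], [0, 0, 0], 0],
    [[0, 0, 0.03], [0, 0, 0], 0],
    [[0, 0, 0], [0, 0, 0], 0],
    [[0, 0, 0], [0, 0, 0], 0],
  ],
)

```text
clock: 13.0
position: [0.5879, -0.3594, 0.0748]
tool_rot: [0.707, 0.707, 0.0, 0.001]
contact_force: [-0.4, -0.4, 0.6]
finger_gap: 0.0
grasp_force: 0.0
```

```bash
python3 - <<'E'
from h import *
c=save('side','pics/side5.png'); s=state(); print(s['clock'],s['position'])
im=c['color'][95:185,230:350,::-1]
cv2.imwrite('pics/crop5.png',cv2.resize(im,None,fx=6,fy=6,interpolation=cv2.INTER_CUBIC))
f=192/np.tan(np.radians(c['fov_y']/2))
def proj(X): q=c['R']@np.array(X)+c['t']; return np.round([c['cx']+f*q[0]/q[2],c['cy']+f*q[1]/q[2]],1)
p=s['position']
for X in ([p[0],p[1],p[2]-.014],[.587,-.359,.022],[.60,-.359,.022],[.587,-.34,.022]): print((proj(X)-[230,95])*6)
E
```

```text
13.05 [ 0.58816533 -0.35949184  0.07538218]
[320.4 274.2]
[319.2 332.4]
[299.4 328.8]
[309.  346.2]
```

View pics/crop5.png

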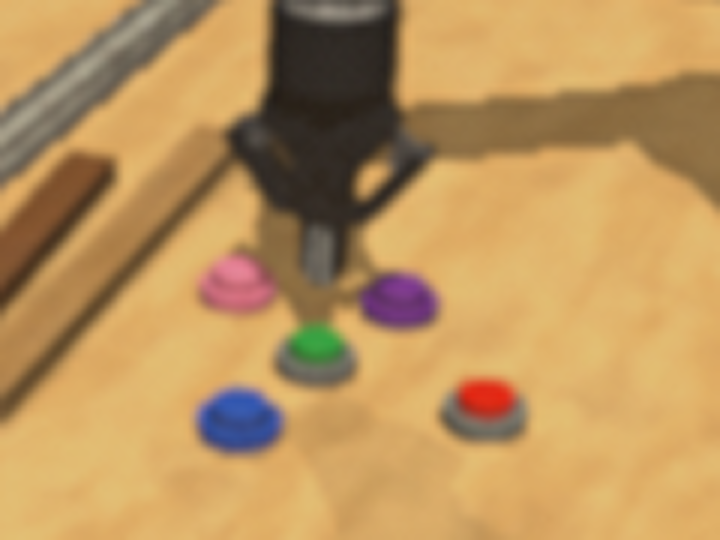

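The tip at crop (319,282) is lined up over the green cap at (317,340). Their separation matches the projection, so the offset in this picture is the same for both. I'll approach to just above the cap and then press in small steps.

Request:
jog_arm(
  deltas=[
    [[0, 0, 0.02], [0, 0, 0], 0],
    [[0, 0, 0.012], [0, 0, 0], 0],
    [[0, 0, 0.002], [0, 0, 0], 0],
    [[0, 0, 0.002], [0, 0, 0], 0],
    [[0, 0, 0.002], [0, 0, 0], 0],
    [[0, 0, 0.002], [0, 0, 0], 0],
    [[0, 0, 0], [0, 0, 0], 0],
  ],
)

```text
clock: 13.92
position: [0.5872, -0.3592, 0.0338]
tool_rot: [0.707, 0.707, 0.0, 0.0]
contact_force: [-0.2, 0.9, 2.7]
finger_gap: -0.0003
grasp_force: 1.3
```

Request:
jog_arm(
  deltas=[
    [[0, 0, 0.001], [0, 0, 0], 0],
    [[0, 0, 0.001], [0, 0, 0], 0],
    [[0, 0, 0.001], [0, 0, 0], 0],
    [[0, 0, 0], [0, 0, 0], 0],
  ],
)

```text
clock: 14.42
position: [0.5871, -0.3592, 0.0306]
tool_rot: [0.707, 0.707, 0.0, 0.0]
contact_force: [-0.5, -0.2, 5.0]
finger_gap: -0.0002
grasp_force: 2.3
```

Request:
jog_arm(
  deltas=[
    [[0, 0, 0.001], [0, 0, 0], 0],
    [[0, 0, 0.001], [0, 0, 0], 0],
    [[0, 0, 0], [0, 0, 0], 0],
    [[0, 0, 0], [0, 0, 0], 0],
  ],
)

```text
clock: 14.92
position: [0.5872, -0.3592, 0.03]
tool_rot: [0.707, 0.707, -0.0, 0.0]
contact_force: [-2.9, 1.6, 12.4]
finger_gap: -0.0003
grasp_force: 6.1
```

The force rose to 12 N with no further travel, so the button is fully down. I'll release it and move clear.

Request:
jog_arm(
  deltas=[
    [[0, 0, -0.01], [0, 0, 0], 0],
    [[0, 0, -0.03], [0, 0, 0], 0],
    [[0, 0, -0.05], [0, 0, 0], 0],
    [[0, 0, -0.05], [0, 0, 0], 0],
    [[0, 0, -0.05], [0, 0, 0], 0],
    [[0, 0, -0.03], [0, 0, 0], 0],
    [[-0.03, -0.02, 0], [0, 0, 0], 0],
    [[-0.045, -0.03, 0], [0, 0, 0], 0],
    [[-0.045, -0.03, 0], [0, 0, 0], 0],
    [[-0.03, -0.02, 0], [0, 0, 0], 0],
    [[0, 0, 0], [0, 0, 0], 0],
    [[0, 0, 0], [0, 0, 0], 0],
    [[0, 0, 0], [0, 0, 0], 0],
    [[0, 0, 0], [0, 0, 0], 0],
  ],
)

```text
clock: 16.68
position: [0.4879, -0.5078, 0.2484]
tool_rot: [0.706, 0.708, 0.0, 0.0]
contact_force: [0.5, 0.1, -1.2]
finger_gap: -0.0
grasp_force: 0.0
```

```bash
python3 - <<'E'
from h import *
a0=dict(np.load('/tmp/top.npz')); c=save('top','pics/top2.png'); s=state(); print(s['clock'],s['position'],s['contact_force'])
d=np.abs(c['color'].astype(int)-a0['color']).max(2)
for n,(u,v) in dict(walnut=(194,228),tin=(200,182),wedge=(268,233),maple=(126,176),tape=(133,243),green=(351,180),red=(346,220)).items(): print(n,(d[v-15:v+16,u-15:u+16]>40).sum(),px('top',u,v,1))
E
```

```text
16.725 [ 0.48769325 -0.50815119  0.2484565 ] [-0.10643945 -0.77349309  0.77192956]
walnut 0 [0.46546765 0.08195161 0.02724253]
tin 0 [0.59686072 0.06509803 0.01986188]
wedge 0 [ 0.44678996 -0.12048719  0.013168  ]
maple 0 [0.62122776 0.27338115 0.02101726]
tape 0 [0.43354466 0.2547123  0.00057418]
green 0 [ 0.58687784 -0.35879658  0.02426996]
red 0 [ 0.47417126 -0.33660842  0.02229459]
```

View pics/top2.png

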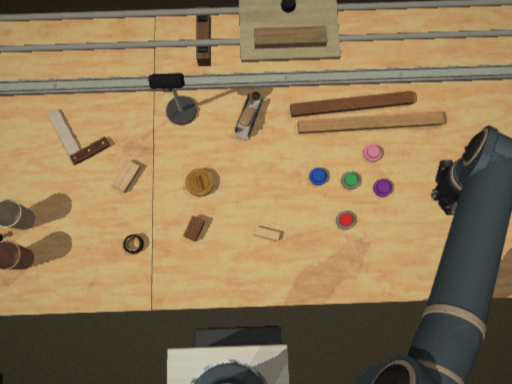

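In the last picture nothing has moved: walnut (194,228), tin (200,182). The green button (351,180) has sprung back and the arm is clear on the right.

```bash
python3 -c "
from rig import *
print(finish_job())"
```

```text
the job is handed in; nothing more can be done
None
```

I pointed at the walnut block and then the wax tin for over two seconds each, pressed the green button fully down and let it spring back, moved none of the five pieces and left the red button alone; the job was handed in at about 17 s, with no verdict returned.

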